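# Dispense one spacer and slide it into the green bay

## Task

Press the feeder's red plunger all the way down once and let it come back up, so that exactly one white spacer comes out at the front. Then push that spacer along the tabletop with the fingertips until it lies fully inside the bay with the green dot. Do not pinch or lift anything: the spacer only slides, without being squeezed or jammed hard, the other spacers stay in the feeder, and the other things on the table stay where they are.

Things in the scene. Friction and masses are not known exactly. Their poses are not given: they have to be found in the camera images.
- feeder: Spacer feeder fixed to the table. Origin: on the tabletop, under the axis of its square aluminium magazine (55 x 55 mm, 50 mm high). -x is the front, where spacers come out through a slot at table level (front face 27.5 mm from the origin). Behind it a blue housing, 40 mm high, 55 mm wide, reaches to +125 mm in x; 6 mm high foot flanges reach 41 mm either side.
- feeder_exit (a point): Point on the tabletop 98 mm ahead (-x) of the feeder's origin: where the centre of the lowest spacer is pushed to by a full press, lying flat, its rear edge 51 mm clear of the front face. The steel pusher draws back in as the plunger returns, and the stack drops; a second press would push out another spacer.
- plunger (a joint): Travel of the red plunger, m: 0 = up, 0.030 = all the way down. A spring returns it to 0 in about half a second when released. Resistance about 5 N at the top, 8 N at the bottom, plus some 7 N for each 0.1 m/s of speed and a few newtons for the friction of the stack.
- plunger_top (a point): Centre of the top of the red round plunger cap (34 mm diameter, 12 mm thick), 64 mm behind (+x of) the feeder's origin, 90 mm above the table when up, 60 mm when fully down. It moves with the plunger, which is pressed straight down.
- spacer_1: White nylon spacer disc, 40 mm diameter, 14 mm thick, about 35 g, dark dot at the centre of its top; the lowest of three in the feeder, hence the one that comes out. Origin: centre of its underside, z up.
- spacer_2: White spacer like spacer_1, second from below; stays in the feeder, dropping to the table level in the magazine when the plunger returns.
- spacer_3: White spacer like spacer_1, the top one; stays in the feeder.
- bay_left: Black open-fronted bay fixed on the table at the robot's left (+y): three walls 18 mm high, 6 mm thick, round a 70 x 70 mm square of bare tabletop, no sill. Origin: centre of that square. Its -x axis points out of the open mouth (35 mm from the origin), roughly towards the feeder's exit; the back wall is 35 mm from the origin along +x.
- bay_right: Bay like bay_left, on the robot's right (-y), its mouth (-x axis) facing roughly the feeder's exit.
- green_dot: Flat green dot, 58 mm diameter, no obstacle (spacers slide through it freely), on the tabletop at the centre of one of the two bays: marks the bay wanted. Origin: its centre (its axes mean nothing).
- yellow_dot: Flat yellow dot, the same size, at the centre of the other bay (not wanted).
- tape_masking: Bystander: roll of cream masking tape lying flat, 104 mm across, 24 mm high. Origin: centre of its underside.
- junction_box: Bystander: small black junction box, 100 x 64 x 25 mm. Origin: centre of its underside.
- connector: Bystander: black plug connector lying down, 71 mm long, 18 mm thick. Origin: centre of its underside.
- marker_blue: Bystander: white felt marker with blue cap lying down, 136 mm long, 15 mm high. Origin: centre of its underside.
Mind the look-alikes: they are no part of the job. Several things have the shape of the feeder; the one meant has the colours described above.

How it is judged:
By the outcome, as a careful person would: the job done as asked, in the order asked, and still so for the second after the job is handed in, with the robot touching nothing.
It also fails if it takes over 56 s, if anything falls off the work surface, if the arm or the gripper's body presses on something with over 40 N, if the wrist force passes 120 N, or if a joint passes its speed limit or range.

## Robot

A 6-joint arm with a two-finger parallel gripper is mounted at the origin on the work surface; the furniture and walls round the work are solid. World frame = base frame: x ahead of the robot, y to its left, z up, the work surface at z = 0. Lengths are in m, angles in rad, forces in N, time in s.
With the tool pointing down it reaches from about 0.3 to 0.875 m from the base axis. Payload 6.4 kg.
Tool frame: the origin (TCP) lies at the very end of the fingers, on their centre line; the grasp point (between the pads) lies 19 mm behind it; z points along the fingers, y is the line along which they close (so a half turn about z gives the same grasp; the last joint's range is limited). The gripper opens to 85 mm and grips with 20 to 120 N. Pads are 22 mm wide; open, the fingers measure 114 mm over their backs; the gripper's body (76 mm by 85 mm) begins 54 mm behind the grasp point. The pads swing forward as they close: fully open they stand 13 mm farther back than shut.
Start: joints at [-1.529, 0.181, 1.607, -0, 1.354, -0.206], TCP at [0.141, -0.557, 0.231] pointing down, gripper open.
Joint ranges: [-2.99, 2.99], [-0.89, 2.07], [0.3, 2.58], [-1.14, 4.28], [0, 2.63], [-3.12, 3.12]. Speed limits (rad/s): [2.57, 2.57, 3.01, 3.14, 3.14, 3.14].

## Interface

Orientations are given as a unit quaternion [w, x, y, z].
In Python, from bench import ctrl, camera, calibration, order, outline_of gives the robot as it stands.
- The arm moves only by the tool move_arm, never from a script. Its argument "series" is a list that holds one entry, the list of rows, each a list of 5 numbers: the opening, from 0 (shut) to 1 (fully open), then the shift along the tool's x, y, z in mm, then the turn about the tool's z in rad. A call has exactly 10 rows; each row is the pose to reach, as a shift and turn from the pose commanded when the call began, along the tool's axes at that moment; what a row does not reach only later rows make up. A row lasts 1/12 s, in which the tool goes at most 41.7 mm and 7.16 degrees, less where a joint would pass 70% of its speed; a pose out of reach is approached as far as the arm can. A call with a gripper value outside its range is refused whole. The fingers move at their own pace and stop on an object; the grip force is fixed at half the most. Time passes only in rows, so rows that repeat a pose let the fingers close, or fill a call up. It gives the time, the measured TCP pose, the force, the opening and the grip force at its end, in the units of the state.
- ctrl.get_obs(): the state, without advancing time (a new reading comes with each control period).
- camera(name): name is "scene" or "top"; returns (picture, depth): 400x640x3 uint8, blue, green, red; 400x640 float32, m along the optical axis (not along the pixel's ray), 0 where there is no reading.
- calibration(name): a dict with "intrinsics" (3x3 intrinsics, pixels), "k1" (the pictures are not rectified: a ray, as slopes to the right and down, at radius r is drawn at 1 + k1 r^2 times it, then the intrinsics apply), "rvec" (rotation vector, rad) and "tvec" (3), from world to camera coordinates, as OpenCV has them. Camera axes: x right, y down, z forward; pixel columns grow to the right and rows downward; lengths in m; the calibration is good to about 2 mm. A picture is of the moment at which its call begins. calibration takes no time and is no camera call.
- order.hand_in(): hands the job in; it is judged then, once.
Trained networks look in the newest picture that a camera, given by its name, has taken for a name from the list of things; names that differ only in an ending like _2 or _b are one class to them, and where a whole thing is asked for, a point or a joint stands for the part that bears it (a point fixed in the world has none). Each returns a list of dicts, best first, with "conf" (0 to 1); they miss things now and then, are a little off and sometimes report something else, mostly with a low value. They report only what shows in the picture. A call takes as long as a camera call. They do not tell look-alikes from the thing itself.
- outline_of(target, camera): "region" (400x640 bool, what is visible of it) and "bbox" ([centre column, centre row, width, height] in pixels, round what is visible of it).
The state is a dict: "time_s": time; "q": joint angles; "dq": joint speeds; "joint_efforts": joint torques, N m; "eef_pos": TCP position; "eef_rot": TCP orientation; "wrist_force": force on the tool from outside, world axes, zero at the start; "torque": the same for the moment, N m; "opening": opening from 0.0 (shut) to 1.0 (fully open); "grasp_force": force on a finger pad.
Only numpy, scipy, OpenCV 4.12 (cv2) and the standard library are available. Lean on these libraries where they do the work, as an engineer would, in place of code of your own. Each camera call takes 0.05 s, during which the arm holds its last target. There are 200 camera calls.

## Working session

There is one attempt and no reset: what is moved stays moved. The work goes in short steps, Python scripts to look and compute and a tool call to move; the robot and the scene stay as the last step left them, time stands still between calls to the robot, and variables do not carry over. Pictures are saved under pics/ and viewed, at most 10 in all, crops included, and the job is handed in when it is done.

Besides the shell and the picture viewer there is one more tool, called after "Emit:" in YAML: its name, and indented under it one key for each argument. move_arm: Moves the arm, as the interface text tells. Its arguments: {"type":"object","properties":{"series":{"type":"array","items":{"type":"array","items":{"type":"array","items":{"type":"number"}}}}},"required":["series"]}

```bash
mkdir -p pics; ls
cat > h.py <<'E'
import numpy as np, cv2
from bench import ctrl, camera, calibration, order, outline_of
def cal(n):
    c=calibration(n); R=cv2.Rodrigues(np.array(c["rvec"],float))[0]
    return np.array(c["intrinsics"],float), float(c["k1"]), R, np.array(c["tvec"],float).ravel()
def ray(n,uv):
    K,k1,R,t=cal(n)
    uv=np.asarray(uv,float).reshape(-1,1,2)
    s=cv2.undistortPoints(uv,K,np.array([k1,0,0,0,0])).reshape(-1,2)
    return np.c_[s,np.ones(len(s))]
def onplane(n,uv,z):
    K,k1,R,t=cal(n); d=ray(n,uv)@R; o=-R.T@t
    return o+d*((z-o[2])/d[:,2])[:,None]
def proj(n,P):
    K,k1,R,t=cal(n)
    return cv2.projectPoints(np.asarray(P,float).reshape(-1,1,3),cv2.Rodrigues(R)[0],t,K,np.array([k1,0,0,0,0]))[0].reshape(-1,2)
def cloud(n,depth,mask):
    K,k1,R,t=cal(n); v,u=np.nonzero(mask&(depth>0)); d=ray(n,np.c_[u,v])*depth[v,u][:,None]
    return (d-t)@R
E
python3 - <<'E'
from h import *
for n in("scene","top"):
    p,d=camera(n); cv2.imwrite(f"pics/{n}0.png",p); np.save(n+"_d.npy",d)
    K,k1,R,t=cal(n); print(n,-R.T@t,R[2])
    for nm in("feeder","plunger","bay_left","green_dot","yellow_dot","spacer_1","tape_masking","junction_box","connector","marker_blue"):
        try:
            for o in outline_of(nm,n)[:4]:
                m=np.array(o["region"]); v,u=np.nonzero(m)
                c=cloud(n,d,m); print(nm,round(o["conf"],2),np.round(o["bbox"]).astype(int), np.round(np.median(c,0),3), np.round(onplane(n,[[u.mean(),v.mean()]],0)[0],3))
        except Exception as e: print(nm,e)
s=ctrl.get_obs(); print(s["time_s"],s["eef_pos"],s["eef_rot"],s["wrist_force"],s["opening"])
E
```

```text
pics
scene [-0.05009044  0.62884679  0.77327534] [ 0.51020435 -0.53505915 -0.67335223]
feeder 0.92 [443 187  53  25] [ 0.342 -0.195  0.014] [ 0.346 -0.218  0.   ]
feeder 0.77 [323 176  51  43] [0.596 0.001 0.036] [ 0.619 -0.03   0.   ]
feeder 0.6 [259 318  61  36] [0.385 0.397 0.01 ] [0.39  0.394 0.   ]
feeder 0.56 [371 240  62  50] [0.348 0.084 0.038] [ 0.359  0.056 -0.   ]
plunger 0.59 [367 223  15  16] [0.358 0.083 0.086] [0.404 0.019 0.   ]
bay_left 0.89 [295 245  43  41] [0.468 0.215 0.013] [0.477 0.207 0.   ]
green_dot 0.68 [390 166  18   9] [ 0.501 -0.212  0.003] [ 0.504 -0.215  0.   ]
green_dot 0.59 [392 166  32  18] [ 0.505 -0.227  0.012] [ 0.509 -0.235  0.   ]
yellow_dot 0.91 [297 248  25  23] [0.472 0.201 0.003] [ 0.474  0.2   -0.   ]
spacer_1 0.38 [389 170  18   9] [ 0.5   -0.209  0.003] [ 0.503 -0.211  0.   ]
tape_masking 0.81 [350 136  36  26] [ 0.687 -0.231  0.019] [ 0.702 -0.246  0.   ]
junction_box 0.71 [230 288  47  43] [0.476 0.397 0.022] [0.49  0.391 0.   ]
junction_box 0.4 [296 250  25  21] [0.471 0.202 0.003] [0.473 0.201 0.   ]
connector 0.51 [357 160   9  19] 
[... 731 characters left out ...]
ot 0.92 [423 203  20  18] [ 0.5   -0.213  0.004] [ 0.501 -0.214  0.   ]
yellow_dot 0.52 [276 216  22  18] [0.474 0.2   0.004] [0.474 0.202 0.   ]
spacer_1 0.67 [357 181  12  14] [ 0.552 -0.026  0.042] [ 0.557 -0.03   0.   ]
tape_masking 0.84 [430 134  39  38] [ 0.69  -0.233  0.023] [ 0.694 -0.238  0.   ]
junction_box 0.59 [207 215  28  38] [0.484 0.392 0.024] [0.485 0.399 0.   ]
connector 0.55 [408 170  14  26] [ 0.595 -0.166  0.015] [ 0.597 -0.169  0.   ]
marker_blue 0.29 [277 217  23  20] [0.474 0.202 0.004] [0.473 0.202 0.   ]
1.1 [ 0.14105811 -0.55744675  0.23130042] [ 5.24799354e-06  9.92331507e-01  1.23604935e-01 -2.19350437e-06] [ 0.73177823  0.71254021 -0.43786738] 0.9995534307928242
```

Run:
```python
import cv2
p=cv2.imread("pics/top0.png"); c=p[110:310,180:480]; cv2.imwrite("pics/top_crop.png",cv2.resize(c,(800,533),interpolation=cv2.INTER_CUBIC))
p=cv2.imread("pics/scene0.png"); c=p[110:335,220:500]; cv2.imwrite("pics/scene_crop.png",cv2.resize(c,(746,600),interpolation=cv2.INTER_CUBIC))
```

```text
(no output)
```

View pics/top_crop.png

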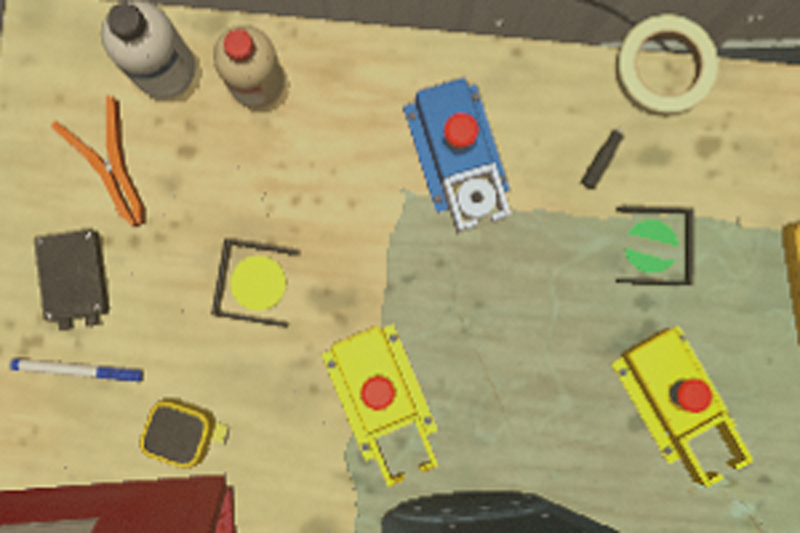

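View pics/scene_crop.png

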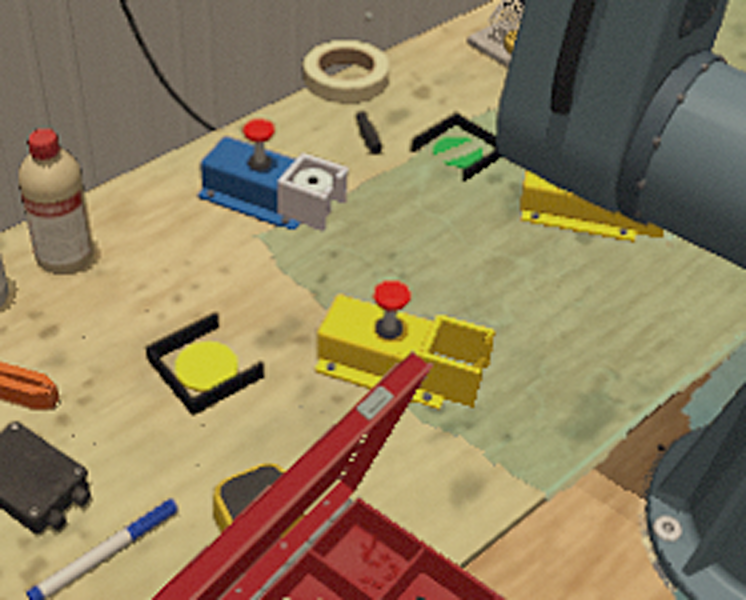

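The three feeder-shaped things in the top picture are yellow (322,265), yellow (434,263) and blue (350,167). The blue one with the aluminium magazine, holding a white spacer with a dark dot, fits the description, and the crop confirms it. The green dot lies in the right bay (423,203), whose mouth opens to the left in the image, i.e. +y.

Run:
```python
from h import *
def comp(mask,near):
    n,l,s,c=cv2.connectedComponentsWithStats(mask.astype(np.uint8)); 
    i=1+np.argmin(np.linalg.norm(c[1:]-near,axis=1)+1000*(s[1:,4]<8)); return c[i],s[i],l==i
N={"top":((352,159),(423,203)),"scene":((317,159),(392,166))}
for n in N:
    p=cv2.imread(f"pics/{n}0.png"); b,g,r=[p[...,i].astype(int) for i in range(3)]; d=np.load(n+"_d.npy")
    c,s,m=comp((r>140)&(g<90)&(b<90),N[n][0]); print(n,"cap",c,s,onplane(n,[c],.090))
    blue=(b>g+25)&(b>r+50); c,s,m=comp(blue,np.add(N[n][0],0)); P=cloud(n,d,m); T=P[abs(P[:,2]-.04)<.006]; print(" housing",c,s[4],T.mean(0),len(T))
    gr=(g>r+50)&(g>b+30); v,u=np.nonzero(gr); k=np.hypot(u-N[n][1][0],v-N[n][1][1])<25; print(" green",k.sum(),onplane(n,[[ (u[k].min()+u[k].max())/2,(v[k].min()+v[k].max())/2]],0))
    # bay walls: dark pixels near, with height
    dark=(p.max(2)<70); yy,xx=np.mgrid[:400,:640]; dark&=np.hypot(xx-N[n][1][0],yy-N[n][1][1])<32
    if n=="top":
        v,u=np.nonzero(dark); Q=onplane(n,np.c_[u,v],.018); np.save("bay.npy",Q); print(len(Q),Q.min(0),Q.max(0))
        for nm in("magazine",):
            wht=(p.min(2)>185)&(np.hypot(xx-357,yy-181)<18); c,s,m=comp(wht,(358,183)); print(" white",c,s)
            q=onplane(n,np.c_[np.nonzero(wht)[1],np.nonzero(wht)[0]],.05); print(cv2.minAreaRect(q[:,:2].astype(np.float32)))
        np.set_printoptions(linewidth=250)
        print(p[172:196,345:372].min(2))
    hs=cloud(n,d,blue&(np.hypot(xx-N[n][0][0],yy-N[n][0][1])<40)); T=hs[abs(hs[:,2]-.04)<.005]; print(" rect",cv2.minAreaRect(T[:,:2].astype(np.float32)))
```

```text
top cap [352.49166667 158.51666667] [347 153  12  12 120] [[ 0.61128045 -0.00891315  0.09      ]]
 housing [351.04166667 157.11231884] 552 [ 0.62598195 -0.00468332  0.04003976] 473
 green 204 [[ 0.50101287 -0.21479852  0.        ]]
113 [ 0.45849383 -0.24934118  0.018     ] [ 0.56397455 -0.14763119  0.018     ]
 white [357.87443946 182.68161435] [347 172  24  24 223]
((0.5518940687179565, -0.026132646948099136), (0.053544022142887115, 0.052189722657203674), 16.206693649291992)
[[ 76  85  84  86  82  85  81  83  81  82  82  78  74  66  82 139 190 187 192 199 206  96  80 144 129 133 131]
 [ 77  85  80  82  83  83  82  79  79  69  71  99 142 189 188 198 214 211 195 179 204 130  69 112 110 127 128]
 [ 71  82  84  84  83  78  71  74 113 165 189 191 198 213 209 184 165 160 137 136 210 185  68  96 116 126 126]
 [ 64  76  82  72  86 138 189 190 193 204 214 208 177 160 159 118  81  80  75 136 215 201 103  87 141 130 128]
 [ 55  77 117 134 191 198 214 213 206 168 155 155 107  89  94  87  77  77  79 110 188 206 133 101 116 119 129]
 [ 54 117 198 197 212 194 169 162 156  93 135 187 189 189 192 19
[... 1808 characters left out ...]
4 115 116 118]
 [118 115 113 115 113  79 133 214 204 192 212 205 163 156 112 111 112 115 116 116 116 114 114 118 117 117 116]
 [125 123 123 122 125 108 109 185 186 129 155 160 108  98 114 114 119 122 119 119 116 116 119 117 117 116 114]]
 rect ((0.6245895624160767, -0.00676480308175087), (0.09150319546461105, 0.054497912526130676), 15.631205558776855)
scene cap [316.64705882 158.13235294] [311 155  12   7  68] [[ 0.60718609 -0.00350401  0.09      ]]
 housing [311.8559499  176.68475992] 479 [0.62526735 0.00071875 0.03844519] 296
 green 97 [[ 0.50165127 -0.2127787   0.        ]]
 rect ((0.624869704246521, -0.0028465688228607178), (0.09025662392377853, 0.052140653133392334), 14.647489547729492)
```

Run:
```python
import cv2
p=cv2.imread("pics/top0.png"); a=cv2.resize(p[140:220,330:450],(800,533),interpolation=cv2.INTER_NEAREST); cv2.imwrite("pics/z.png",a)
```

```text
(no output)
```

View pics/z.png

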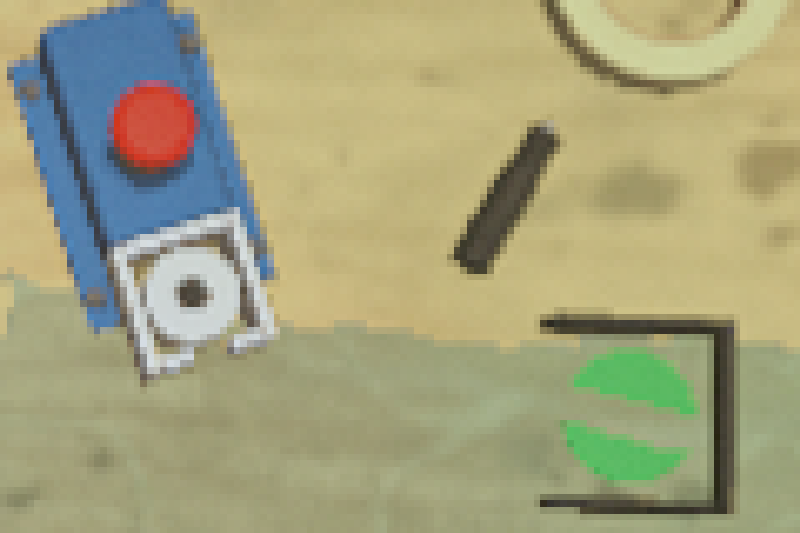

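The enlarged crop confirms the blue feeder: red cap at about (353,159), magazine and spacer dot at about (358,183). The right bay has the green dot, with its mouth to the left at column ~411. I'll start moving over the plunger with fingers shut, turning for the later push on the way.

Emit:
move_arm:
  series:
    - [[0,33,-23.5,0,-0.08],[0,66,-47,0,-0.16],[0,99,-70.5,0,-0.24],[0,132,-94,0,-0.32],[0,165,-117.5,0,-0.4],[0,198,-141,0,-0.48],[0,231,-164.5,0,-0.56],[0,264,-188,0,-0.64],[0,297,-211.5,0,-0.72],[0,330,-235,0,-0.8]]

```text
time_s: 1.93
eef_pos: [0.4043, -0.247, 0.2317]
eef_rot: [0.0, 0.865, 0.502, 0.0]
wrist_force: [0.5, 0.0, -0.3]
opening: 0.0
grasp_force: 0.0
```

```bash
cat >> h.py <<'E'
from scipy.spatial.transform import Rotation
def shift(target,s=None):
    s=s or ctrl.get_obs(); w,x,y,z=s["eef_rot"]; R=Rotation.from_quat([x,y,z,w]).as_matrix()
    return np.round(1000*R.T@(np.array(target)-s["eef_pos"]),1), round(np.degrees(np.arctan2(R[1,0],R[0,0])),2)
E
python3 - <<'E'
from h import *
s=ctrl.get_obs(); print(s["time_s"],s["eef_pos"],s["q"],s["wrist_force"],s["opening"])
print(shift([.6105,-.0085,.12]))
px=lambda *a:[[330+x/6.667-.5,140+y/6.667-.5] for x,y in a]
# wall tops: TL outer,TR outer,BR outer,BL outer
print(onplane("top",px((540,317),(733,321),(733,514),(540,508)),.018))
# inner top edges: back wall inner line at top, top wall inner, bottom wall inner
print(onplane("top",px((540,332),(713,335),(713,500),(540,499)),.018))
E
```

```text
1.9333 [ 0.40433212 -0.24704704  0.23167122] [-7.99719831e-01 -5.22289965e-02  1.85279373e+00  7.07777350e-06
  1.34000800e+00 -2.80400759e-01] [ 0.51922225  0.01444142 -0.28461953] 0.0004565857135417119
(array([309.4,  60.5, 111.6]), np.float64(60.25))
[[ 0.54084968 -0.17312014  0.018     ]
 [ 0.53702359 -0.25356547  0.018     ]
 [ 0.45674033 -0.24930609  0.018     ]
 [ 0.46142477 -0.16941383  0.018     ]]
[[ 0.53457533 -0.17282502  0.018     ]
 [ 0.53138837 -0.24490091  0.018     ]
 [ 0.4627588  -0.24130549  0.018     ]
 [ 0.46514501 -0.16958599  0.018     ]]
```

Emit:
move_arm:
  series:
    - [[0,39,7.5,0,-0.075],[0,78,15,0,-0.15],[0,117,22.5,0,-0.225],[0,156,30,0,-0.3],[0,195,38,10,-0.375],[0,234,46,25,-0.45],[0,273,53,45,-0.525],[0,300,58,65,-0.6],[0,309.5,60.5,80,-0.607],[0,309.5,60.5,80,-0.607]]

```text
time_s: 2.77
eef_pos: [0.6091, -0.0079, 0.1471]
eef_rot: [-0.003, 0.675, 0.737, -0.001]
wrist_force: [-1.0, -0.2, -1.1]
opening: -0.001
grasp_force: 0.0
```

Run:
```python
from h import *
for n in("scene","top"):
    p,d=camera(n); cv2.imwrite(f"pics/{n}1.png",p)
    a=proj(n,[[.6105,-.0085,.09],ctrl.get_obs()["eef_pos"]]); print(n,a)
    if n=="scene": u,v=a[0].astype(int); cv2.imwrite("pics/c1.png",cv2.resize(p[v-60:v+60,u-80:u+80],(800,600),interpolation=cv2.INTER_CUBIC)); print(u-80,v-60)
s=ctrl.get_obs(); print(s["time_s"],s["eef_pos"],s["q"],s["wrist_force"],s["opening"]); print(shift([.6105,-.0085,.095]))
```

```text
scene [[317.08617215 156.8388749 ]
 [317.20013612 139.01087368]]
237 96
top [[352.34337314 158.81640739]
 [355.09469417 154.31189585]]
2.8667 [ 0.60975769 -0.01055172  0.15066123] [-2.11496030e-01  3.38006689e-01  1.58390825e+00 -3.82270863e-04
  1.22164143e+00 -2.95840762e-01] [-0.21020045  0.5041822   0.70895419] -0.0019039722045784049
(array([ 2. ,  1. , 55.7]), np.float64(94.84))
```

View pics/c1.png

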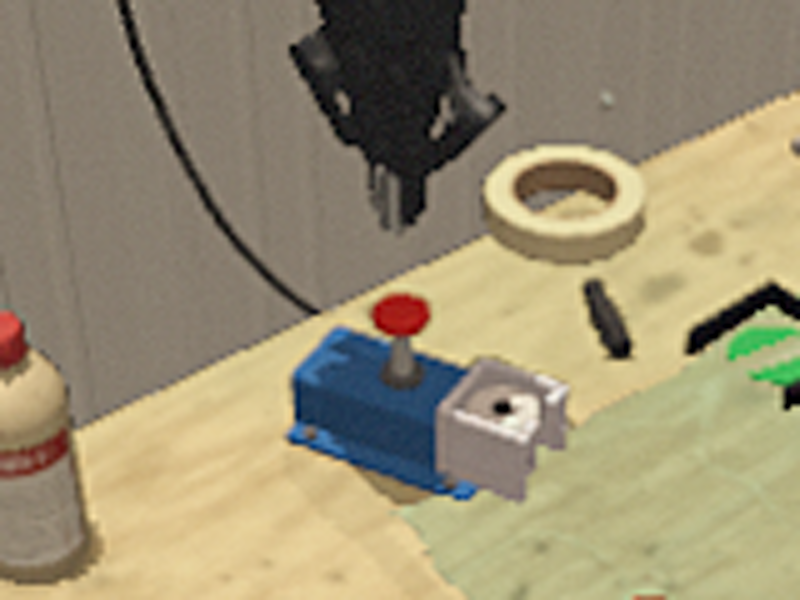

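The closed fingertips (317,141) hang right above the red cap (317,159). Pressing down now.

Emit:
move_arm:
  series:
    - [[0,2,1,20,0],[0,2,1,40,0],[0,2,1,55,0],[0,2,1,60,0],[0,2,1,64,0],[0,2,1,68,0],[0,2,1,72,0],[0,2,1,76,0],[0,2,1,80,0],[0,2,1,84,0]]

```text
time_s: 3.7
eef_pos: [0.6115, -0.0099, 0.0706]
eef_rot: [0.001, 0.677, 0.736, -0.0]
wrist_force: [-8.9, 0.5, 12.8]
opening: 0.001
grasp_force: 6.2
```

Emit:
move_arm:
  series:
    - [[0,0,0,2,0],[0,0,0,4,0],[0,0,0,6,0],[0,0,0,7,0],[0,0,0,8,0],[0,0,0,9,0],[0,0,0,9,0],[0,0,0,9,0],[0,0,0,9,0],[0,0,0,9,0]]

```text
time_s: 4.53
eef_pos: [0.6118, -0.0099, 0.0613]
eef_rot: [0.001, 0.677, 0.736, 0.0]
wrist_force: [-5.0, -0.3, 8.0]
opening: -0.006
grasp_force: 3.8
```

Emit:
move_arm:
  series:
    - [[0,0,0,1,0],[0,0,0,1.5,0],[0,0,0,2,0],[0,0,0,2.5,0],[0,0,0,3,0],[0,0,0,3.5,0],[0,0,0,4,0],[0,0,0,4,0],[0,0,0,4,0],[0,0,0,4,0]]

```text
time_s: 5.37
eef_pos: [0.612, -0.0099, 0.0599]
eef_rot: [0.001, 0.677, 0.736, 0.0]
wrist_force: [-14.5, 1.3, 25.4]
opening: -0.0
grasp_force: 12.9
```

Run:
```python
from h import *
for n in("scene","top"):
    p,d=camera(n); cv2.imwrite(f"pics/{n}2.png",p)
    for o in outline_of("spacer_1",n)[:3]:
        m=np.array(o["region"]); v,u=np.nonzero(m); print(n,round(o["conf"],2),np.round(o["bbox"],1),onplane(n,[[u.mean(),v.mean()]],.014)[0],m.sum())
s=ctrl.get_obs(); print(s["time_s"],s["eef_pos"],s["wrist_force"]);
```

```text
scene 0.75 [298.1 247.7  24.5  17.3] [0.46375504 0.20822472 0.014     ] 329
top 0.73 [207.7 216.1  31.6  38.4] [0.48516432 0.39428918 0.014     ] 876
5.5667 [ 0.61198288 -0.00989797  0.05993247] [-12.49493382   0.79236549  26.03182177]
```

The force jumped to 25 N at z = 0.060, so the plunger is at its bottom stop. Releasing it straight up.

Emit:
move_arm:
  series:
    - [[0,0,0,-8,0],[0,0,0,-20,0],[0,0,0,-35,0],[0,0,0,-60,0],[0,0,0,-90,0],[0.24,0,0,-90,0],[0.24,0,0,-90,0],[0.24,0,0,-90,0],[0.24,0,0,-90,0],[0.24,0,0,-90,0]]

```text
time_s: 6.4
eef_pos: [0.6103, -0.0087, 0.1431]
eef_rot: [-0.001, 0.677, 0.736, -0.001]
wrist_force: [-0.6, 0.2, -1.0]
opening: 0.241
grasp_force: 0.0
```

Run:
```python
from h import *
for n in("scene","top"):
    p,d=camera(n); cv2.imwrite(f"pics/{n}3.png",p); np.save(n+"_d3.npy",d)
    e=proj(n,[[.457,-.053,.014]])[0]; print(n,e)
    for o in outline_of("spacer_1",n)[:3]:
        m=np.array(o["region"]); v,u=np.nonzero(m); print(round(o["conf"],2),np.round(o["bbox"],1),onplane(n,[[u.mean(),v.mean()]],.014)[0],m.sum())
    yy,xx=np.mgrid[:400,:640]; w=(p.min(2)>170)&(np.hypot(xx-e[0],yy-e[1])<20); v,u=np.nonzero(w)
    if len(u): print("white",w.sum(),onplane(n,[[(u.min()+u.max())/2,(v.min()+v.max())/2]],.014), u.mean(),v.mean())
    dk=(p.max(2)<90)&(np.hypot(xx-e[0],yy-e[1])<6); v,u=np.nonzero(dk); print("dot",len(u),onplane(n,[[u.mean(),v.mean()]],.014) if len(u) else 0)
a=cv2.imread("pics/top3.png")[130:250,310:470]; cv2.imwrite("pics/c3.png",cv2.resize(a,(800,600),interpolation=cv2.INTER_CUBIC))
s=ctrl.get_obs(); print(s["time_s"],s["eef_pos"],s["wrist_force"],s["opening"],shift([.457,-.053,.1]))
```

```text
scene [368.81677618 195.42446227]
0.67 [369.3 198.   13.4   8.2] [ 0.45300908 -0.04555664  0.014     ] 146
white 24 [[ 0.45906872 -0.05626671  0.014     ]] 371.4166666666667 194.20833333333334
dot 8 [[ 0.45520896 -0.05216602  0.014     ]]
top [368.2063014  218.52003297]
dot 0 0
6.6 [ 0.61075683 -0.00864436  0.14348515] [0.12960204 0.14096581 0.31921412] 0.23677681658861388 (array([ -31.3, -156.9,   43.7]), np.float64(94.81))
```

View pics/c3.png

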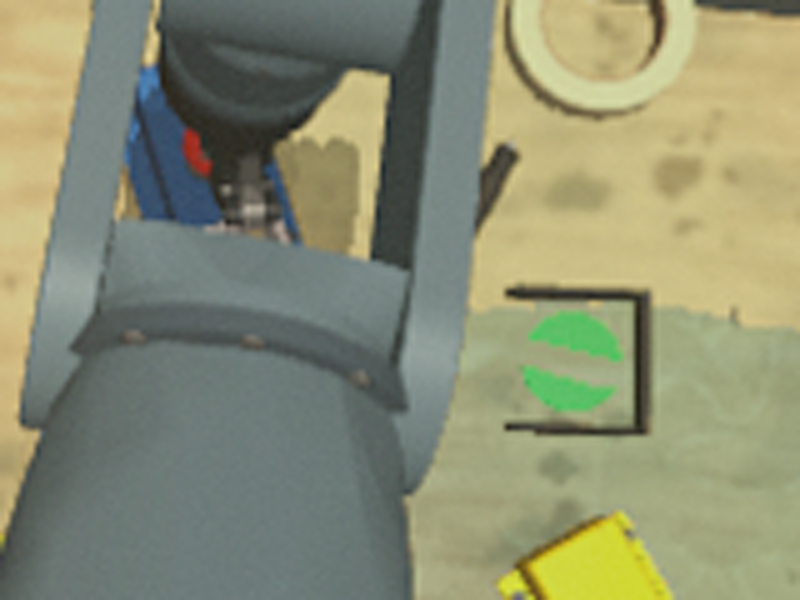

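The dark dot of the spacer is seen in the scene camera at about (369,196), i.e. (0.455,-0.052), matching the expected exit point. The top view is blocked by the arm, but the bay with the green dot is unchanged. Moving behind the spacer with fingertips about 20 mm apart as a cradle.

Emit:
move_arm:
  series:
    - [[0.24,5,-40,0,0],[0.24,10,-80,0,0],[0.24,14,-118,0,0],[0.24,16,-150,10,0],[0.24,16,-157,40,0],[0.24,16,-157,75,0],[0.24,16,-157,105,0],[0.24,16,-157,122,0],[0.24,16,-157,132,0],[0.24,16,-157,132,0]]

```text
time_s: 7.43
eef_pos: [0.4517, -0.0055, 0.0103]
eef_rot: [-0.002, 0.677, 0.736, -0.001]
wrist_force: [-0.7, -0.1, 0.2]
opening: 0.239
grasp_force: 0.0
```

Run:
```python
from h import *
for n in("scene","top"):
    p,d=camera(n); cv2.imwrite(f"pics/{n}4.png",p)
    a=proj(n,[[.457,-.053,.014],ctrl.get_obs()["eef_pos"]]); print(n,a)
a=[cv2.resize(cv2.imread(f"pics/{n}4.png")[v-40:v+40,u-50:u+50],(400,320),interpolation=cv2.INTER_CUBIC) for n,u,v in(("scene",365,190),("top",365,205))]
cv2.imwrite("pics/c4.png",np.hstack(a))
s=ctrl.get_obs(); print(s["time_s"],s["eef_pos"],s["wrist_force"],s["opening"],shift([.456,-.0525,.005]))
```

```text
scene [[368.81677618 195.42446227]
 [358.63349163 205.32292453]]
top [[368.2063014  218.52003297]
 [351.21829179 220.14496063]]
7.5333 [ 0.45384192 -0.00602729  0.01268469] [ 0.53155425 -0.85347325  0.09678577] 0.24291259891718295 (array([-46.5,  -1.8,   7.7]), np.float64(94.82))
```

View pics/c4.png

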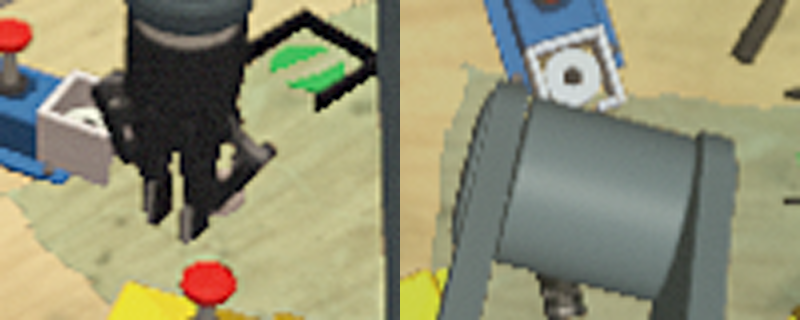

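The scene view shows the fingertips astride, just behind the spacer (seen at about (372,200) past the right finger). Lowering and starting to push gently.

Emit:
move_arm:
  series:
    - [[0.24,0,-2,4,0],[0.24,0,-2,7,0],[0.24,-6,-2,7,0],[0.24,-12,-2,7,0],[0.24,-18,-2,7,0],[0.24,-24,-1,7,0],[0.24,-30,0,7,0],[0.24,-36,1,7,0],[0.24,-42,2,7,0],[0.24,-48,3,7,0]]

```text
time_s: 8.37
eef_pos: [0.4606, -0.0542, 0.0053]
eef_rot: [0.0, 0.677, 0.736, 0.0]
wrist_force: [-0.7, -0.2, 0.4]
opening: 0.238
grasp_force: 0.3
```

```bash
cat > look.py <<'E'
from h import *
import sys
s=ctrl.get_obs(); P=s["eef_pos"]
a=[]
for n in("scene","top"):
    p,d=camera(n); cv2.imwrite(f"pics/{n}{sys.argv[1]}.png",p)
    for o in outline_of("spacer_1",n)[:3]:
        m=np.array(o["region"]); v,u=np.nonzero(m); print(n,round(o["conf"],2),np.round(o["bbox"],1),np.round(onplane(n,[[u.mean(),v.mean()]],.014)[0],4),m.sum())
    u,v=proj(n,[P])[0].astype(int); v-=8; a.append(cv2.resize(p[v-40:v+40,u-50:u+50],(400,320),interpolation=cv2.INTER_CUBIC)); print(n,"crop",u-50,v-40)
cv2.imwrite(f"pics/c{sys.argv[1]}.png",np.hstack(a))
s=ctrl.get_obs(); print(s["time_s"],s["eef_pos"],s["wrist_force"],s["opening"],s["grasp_force"],shift([.4975,-.185,.006]))
E
python3 look.py 5
```

```text
scene crop 317 148
top 0.58 [355.6 182.4   9.1  10.4] [ 0.5556 -0.0243  0.014 ] 144
top crop 318 169
8.5667 [ 0.46032446 -0.05367995  0.00520643] [0.31002559 0.16926136 0.10305586] 0.24043078277378974 0.0 (array([-134. ,   26.1,   -0.8]), np.float64(94.78))
```

View pics/c5.png

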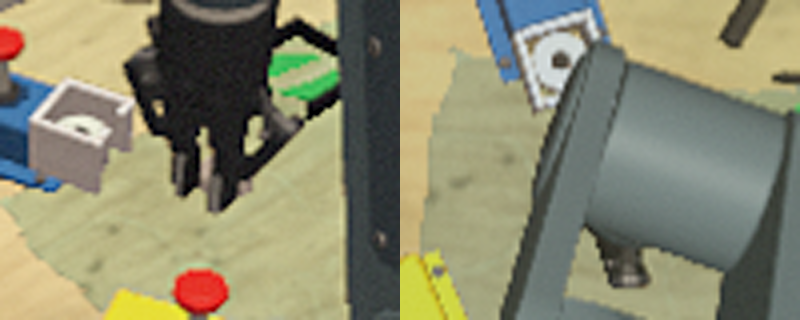

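The spacer shows between and right of the fingertips (crop (210,170)–(240,190)), cradled. Continuing.

Emit:
move_arm:
  series:
    - [[0.24,-7,1.5,0,0],[0.24,-14,3,0,0],[0.24,-21,4,0,0],[0.24,-28,5.5,0,0],[0.24,-35,7,0,0],[0.24,-42,8.5,0,0],[0.24,-49,10,0,0],[0.24,-56,11.5,0,0],[0.24,-63,13,0,0],[0.24,-70,14,0,0]]

```text
time_s: 9.4
eef_pos: [0.4805, -0.1228, 0.0053]
eef_rot: [0.0, 0.677, 0.736, 0.0]
wrist_force: [0.2, 0.0, -0.3]
opening: 0.239
grasp_force: 0.1
```

```bash
python3 look.py 6
```

```text
scene 0.45 [383.1 176.6  10.7   4.1] [ 0.4807 -0.1408  0.014 ] 9
scene 0.22 [349.1 135.9  38.5  24.1] [ 0.6879 -0.2298  0.014 ] 561
scene crop 327 134
top 0.65 [207.7 215.2  30.8  38. ] [0.4835 0.3947 0.014 ] 864
top 0.56 [354.6 183.2   9.8  12.3] [ 0.5553 -0.0268  0.014 ] 158
top crop 342 161
9.6 [ 0.48011517 -0.12222324  0.00521096] [-0.02658616  0.03179868 -0.60030163] 0.23658075017168528 0.0 (array([-64. ,  12.1,  -0.8]), np.float64(94.78))
```

View pics/c6.png

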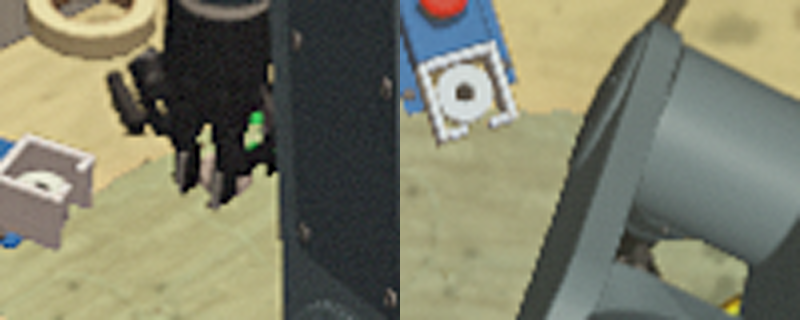

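Emit:
move_arm:
  series:
    - [[0.24,-6,1,0,0],[0.24,-12,2,0,0],[0.24,-18,3,0,0],[0.24,-24,4.5,0,0],[0.24,-30,5.5,0,0],[0.24,-35,6.5,0,0],[0.24,-40,7.5,0,0],[0.24,-44,8,0,0],[0.24,-47,9,0,0],[0.24,-50,9.5,0,0]]

```text
time_s: 10.43
eef_pos: [0.494, -0.1714, 0.0053]
eef_rot: [-0.0, 0.677, 0.736, 0.0]
wrist_force: [0.7, -0.0, 0.7]
opening: 0.24
grasp_force: 0.2
```

Emit:
move_arm:
  series:
    - [[0.24,-2,0.5,0,0],[0.24,-4,1,0,0],[0.24,-6,1,0,0],[0.24,-8,1.5,0,0],[0.24,-10,2,0,0],[0.24,-12,2,0,0],[0.24,-14,2.5,0,0],[0.24,-15,2.5,0,0],[0.24,-15,2.5,0,0],[0.24,-15,2.5,0,0]]

```text
time_s: 11.27
eef_pos: [0.4976, -0.1859, 0.0053]
eef_rot: [0.0, 0.677, 0.736, -0.0]
wrist_force: [-0.0, -0.4, 0.6]
opening: 0.246
grasp_force: 0.0
```

No force build-up. Backing out the same way, then up and aside to look.

Emit:
move_arm:
  series:
    - [[0.24,8,-1.5,0,0],[0.24,20,-3.5,0,0],[0.24,35,-6,0,0],[0.24,40,-7,-20,0],[0.24,40,-7,-60,0],[0.24,40,-7,-100,0],[0.24,40,-7,-140,0],[0.24,75,-20,-155,0],[0.24,115,-30,-155,0],[0.24,155,-40,-155,0]]

```text
time_s: 12.1
eef_pos: [0.4442, -0.033, 0.1616]
eef_rot: [0.001, 0.677, 0.736, 0.001]
wrist_force: [-0.1, 1.3, 0.5]
opening: 0.241
grasp_force: 0.0
```

Emit:
move_arm:
  series:
    - [[0.24,40,0,0,0],[0.24,80,0,0,0],[0.24,120,0,0,0],[0.24,160,0,0,0],[0.24,180,0,0,0],[0.24,180,0,0,0],[0.24,180,0,0,0],[0.24,180,0,0,0],[0.24,180,0,0,0],[0.24,180,0,0,0]]

```text
time_s: 12.93
eef_pos: [0.4296, 0.1438, 0.1602]
eef_rot: [-0.0, 0.677, 0.736, -0.0]
wrist_force: [-0.3, -0.5, -0.5]
opening: 0.24
grasp_force: 0.0
```

Run:
```python
from h import *
for n in("scene","top"):
    p,d=camera(n); cv2.imwrite(f"pics/{n}9.png",p)
    for o in outline_of("spacer_1",n)[:3]:
        m=np.array(o["region"]); v,u=np.nonzero(m); print(n,round(o["conf"],2),np.round(o["bbox"],1),np.round(onplane(n,[[u.mean(),v.mean()]],.014)[0],4),m.sum())
a=[cv2.resize(cv2.imread(f"pics/{n}9.png")[v-60:v+60,u-50:u+50],(400,480),interpolation=cv2.INTER_CUBIC) for n,u,v in(("scene",370,170),("top",395,190))]
cv2.imwrite("pics/c9.png",np.hstack(a))
s=ctrl.get_obs(); print(s["time_s"],s["eef_pos"],s["wrist_force"])
```

```text
scene 0.54 [392.9 164.8   8.9  10.3] [ 0.4962 -0.2031  0.014 ] 108
top 0.75 [425.7 201.3  17.8  18. ] [ 0.5013 -0.2122  0.014 ] 162
top 0.46 [356.6 181.2  10.1  13.3] [ 0.5544 -0.028   0.014 ] 139
13.1333 [0.42982384 0.1439527  0.1602686 ] [ 0.9889515  -0.13635781  0.50695295]
```

View pics/c9.png

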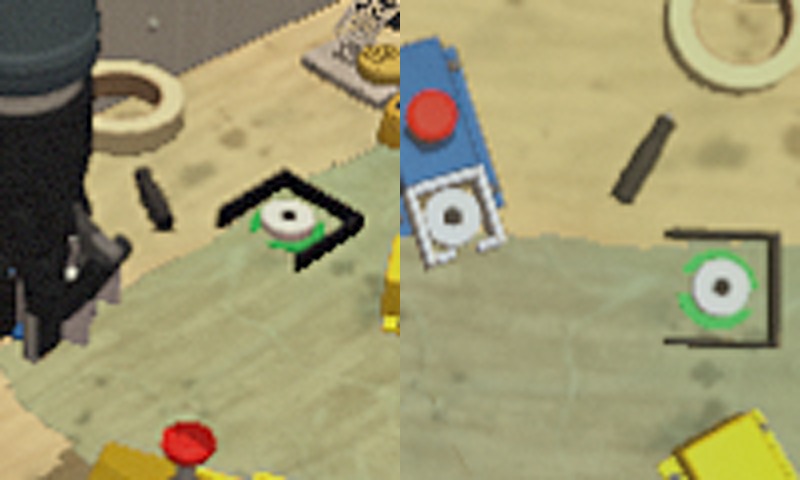

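The spacer lies centred on the green dot (top view about (425,201), i.e. (0.501,-0.212)), well inside the bay. The plunger is up, the other spacers are still in the magazine, and the robot is clear of everything.

```bash
python3 -c "
from bench import order; print(order.hand_in())"
```

```text
the job is handed in; nothing more can be done
None
```

The plunger was pressed fully once, one spacer came out and was pushed onto the green dot, well inside the right bay, and the job is handed in at about 13 s with no verdict returned.

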